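# Open the parts case that holds the batteries

### The arm

A 6-joint arm with a two-finger parallel gripper is mounted at the origin on a cart in front of the work surface, level with it; the furniture and walls round the work are solid. World frame = base frame: x ahead of the robot, y to its left, z up, the work surface at z = 0. Lengths are in m, angles in rad, forces in N, time in s.
With the tool pointing down it reaches from about 0.35 to 1 m from the base axis. Payload 7.1 kg.
Tool frame: the origin (TCP) lies between the finger pads; the fingertips stand 8 mm ahead of it and the grasp point (between the pads) lies 11 mm behind it; z points along the fingers, x is the direction in which the jaws open and shut, and the axes are right-handed (so a half turn about z gives the same grasp; the last joint's range is limited). The gripper opens to 85 mm and grips with 20 to 120 N. Pads are 22 mm wide; open, the fingers measure 114 mm over their backs; the gripper's body (76 mm by 85 mm) begins 54 mm behind the grasp point. The pads swing forward as they close: fully open they stand 13 mm farther back than shut.
Start: joints at [-1.226, 0.423, 1.63, -0, 1.089, -0.019], TCP at [0.222, -0.584, 0.239] pointing down, gripper open.
Joint ranges: [-3, 3], [-0.9, 2.11], [0.09, 2.58], [-1.31, 4.45], [0.11, 2.69], [-2.54, 2.54]. Speed limits (rad/s): [2.39, 2.39, 3.01, 3.14, 3.14, 3.14].

### API

Orientations are given as a unit quaternion [x, y, z, w].
In Python, from cell import read_state, get_image, camera_model, finish_job gives the robot as it stands.
- The arm moves only by the tool send_rows, never from a script. Its argument "steps" is a list of rows, each a list of 2 entries, a list of its own where there are three numbers: the shift along the world's x, y, z in units of 40 mm (1.0 is 40 mm), then the turn about the world's z in units of 5 degrees (1.0 is 5 degrees). A call has 1 to 20 rows; each row is the pose to reach, as a shift and turn from the pose measured when the call began; what a row does not reach only later rows make up. A row lasts 1/12 s, in which the tool goes at most 41.7 mm and 7.16 degrees, less where a joint would pass 70% of its speed; a pose out of reach is approached as far as the arm can. A call with a gripper value outside its range is refused whole. "gripper" is the closure, from 0 (fully open) to 1 (shut), set as the call begins (left out, the last holds). The fingers move at their own pace and stop on an object; "force" is the grip in N (left out, the last holds). Time passes only in rows, so rows that repeat a pose let the fingers close. It gives the time, the measured TCP pose, the force and the opening at its end, in the units of the state.
- read_state(): the state, without advancing time (a new reading comes with each control period).
- get_image(name): name is "scene" or "top" or "wrist"; returns (picture, depth): 400x640x3 uint8, red, green, blue; 400x640 float32, m along the optical axis (not along the pixel's ray), 0 where there is no reading.
- camera_model(name): a dict with "intrinsics" (3x3 intrinsics, pixels), "R" (3x3) and "t" (3): a world point X has camera coordinates R X + t. Camera axes: x right, y down, z forward; pixel columns grow to the right and rows downward; lengths in m; the calibration is good to about 2 mm. The wrist camera is an equidistant fisheye: a pixel r from the principal point sees the ray r / f radians off the axis. A picture is of the moment at which its call begins: read the wrist's pose just before it. camera_model takes no time and is no camera call; for the wrist camera it gives the pose at the moment of the call.
- finish_job(): hands the job in, once; it reports no verdict.
The state is a dict: "time": time; "joints": joint angles; "joint_velocities": joint speeds; "tau": joint torques, N m; "ee_pos": TCP position; "eef_rot": TCP orientation; "contact_force": force on the tool from outside, world axes, zero at the start; "ft_torque": the same for the moment, N m; "gripper_width": finger opening in m.
Only numpy, scipy, OpenCV 4.12 (cv2) and the standard library are available. Lean on these libraries where they do the work, as an engineer would, in place of code of your own. Each camera call takes 0.05 s, during which the arm holds its last target.

### The job

Two clear-lidded parts cases with steel pulls stand side by side on the worktop. Take the one with the two batteries in it by the pull and gently swing its lid open, right over until it rests on its stop, and let go. Leave the other case shut.

Things in the scene. Friction and masses are not known exactly. Their poses are not given: they have to be found in the camera images.
- cell_case: The case to open: blue, clear hinged lid, fixed, 200 wide, 130 deep, 42 mm high, steel bow pull on the lid's front; two round cells (50 x 15 mm) lie in its front compartments. Origin: centre of its underside, on the worktop; x to its back, away from the pull, y to its left, z up. The hinge line runs along y at x = +67 mm, 37 mm up.
- cell_case_bar (a point): Middle of the pull's bar, on its axis; moves with the lid. Round steel bar, 12 mm diameter, 104 mm long, along the case's y; lid shut: 103 mm before the case's origin, 45 mm up, 34 mm free behind its axis. Flat straps 45 mm either side of the middle join it to the lid; the middle 70 mm are free. It stays 171 mm from the hinge line and may turn in the fingers.
- cell_case_lid (a joint): Angle of the lid to open, rad: 0 shut, growing as it lifts, 2.01 (115 degrees, leaning back past upright) at its stop. Lid and pull weigh about 0.12 kg; let go below about 1.3 it falls shut, about upright it may stay, beyond about 1.8 it falls on to its stop by itself.
- parts_case_lid (a joint): Angle of the lid of the other, like case (a memory stick and a round cap lie in it), rad: 0 shut. It stands 0.28 to 0.45 m to the left or right of the first.

How it is judged:
By the outcome, as a careful person would: the job done as asked, in the order asked, and still so for the second after the job is handed in, with the robot touching nothing.
It also fails if it takes over 38 s, if anything falls off the work surface, if the arm or the gripper's body presses on something with over 40 N, if the wrist force passes 120 N, or if a joint passes its speed limit or range.

## Working session

There is one attempt and no reset: what is moved stays moved. The work goes in short steps, Python scripts to look and compute and a tool call to move; the robot and the scene stay as the last step left them, time stands still between calls to the robot, and variables do not carry over. Pictures are saved under pics/ and viewed, and the job is handed in when it is done.

Besides the shell and the picture viewer there is one more tool, called as name(argument=value, ...), one argument or row to a line, values as JSON. send_rows: Moves the arm, as the interface text tells. Its arguments: {"type":"object","properties":{"steps":{"type":"array","items":{"type":"array"}},"gripper":{"type":"number"},"force":{"type":"number"}},"required":["steps"]}

```bash
mkdir -p pics; ls; python3 - <<'E'
from cell import *
import cv2
print(read_state())
for n in ("scene","top"):
    p,d=get_image(n); cv2.imwrite(f"pics/{n}0.png",p[:,:,::-1]); m=camera_model(n); print(n,m)
    import numpy as np; np.savez(f"{n}0.npz",p=p,d=d,K=m["intrinsics"],R=m["R"],t=m["t"])
E
```

```text
pics
{'time': 0.0, 'joints': array([-1.22601028e+00,  4.23883623e-01,  1.63071120e+00,  2.12867054e-05,
        1.08860870e+00, -1.89897154e-02]), 'joint_velocities': array([-7.52507748e-04,  9.30439460e-04, -3.34118713e-04, -6.09099544e-04,
       -2.51393828e-05, -1.06062381e-03]), 'tau': array([-1.69715935e-03, -5.57384384e+01, -2.81746817e+01, -1.19392544e-04,
        7.38212810e-03,  2.21654051e-05]), 'ee_pos': array([ 0.22222698, -0.58356697,  0.23851065]), 'eef_rot': array([ 8.23345407e-01, -5.67540035e-01, -6.48858643e-04, -4.77281447e-04]), 'contact_force': array([-0.48456036,  0.3515723 , -0.26870948]), 'ft_torque': array([ 0.03220473, -0.00415435,  0.00443191]), 'gripper_width': 0.08520334100659308}
scene {'intrinsics': array([[371.81626079,   0.        , 321.34390588],
       [  0.        , 371.81626079, 197.93484879],
       [  0.        ,   0.        ,   1.        ]]), 'R': array([[-0.75634943, -0.65405926, -0.01191757],
       [-0.49782579,  0.58730987, -0.63815092],
       [ 0.42438783, -0.47673221, -0.76981905]]), 't': array([0.38193862, 0.32641925, 0.69001619])}
top {'intrinsics': array([[459.79816133,   0.        , 314.24963618],
       [  0.        , 459.79816133, 197.46756821],
       [  0.        ,   0.        ,   1.        ]]), 'R': array([[-0.01258964, -0.99991107, -0.00440033],
       [-0.98177321,  0.01319563, -0.18959756],
       [ 0.18963877,  0.00193316, -0.98185203]]), 't': array([-0.01246669,  0.54037045,  1.07160541])}
```

View pics/scene0.png

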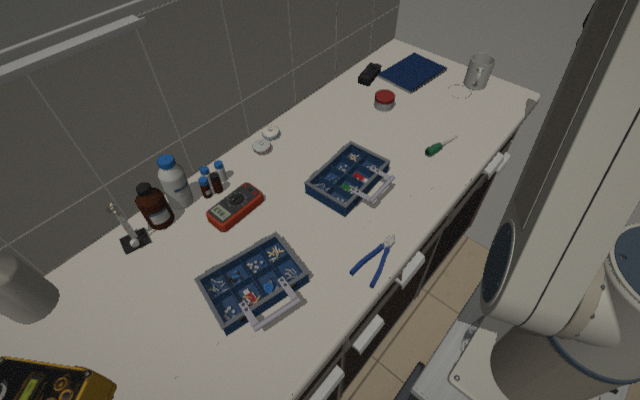

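View pics/top0.png

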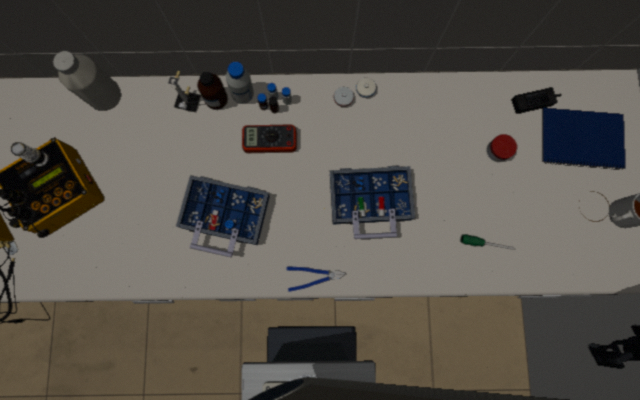

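```bash
python3 - <<'E'
import cv2,numpy as np
t=cv2.imread("pics/top0.png");s=cv2.imread("pics/scene0.png")
f=lambda a:cv2.convertScaleAbs(cv2.resize(a,(400,300),interpolation=cv2.INTER_CUBIC),alpha=1.8)
o=np.vstack([np.hstack([f(t[165:265,165:285]),f(t[155:255,310:430])]),np.hstack([f(s[225:340,185:325]),f(s[130:230,290:410])])])
cv2.imwrite("pics/z0.png",o)
E
```

```text
(no output)
```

View pics/z0.png

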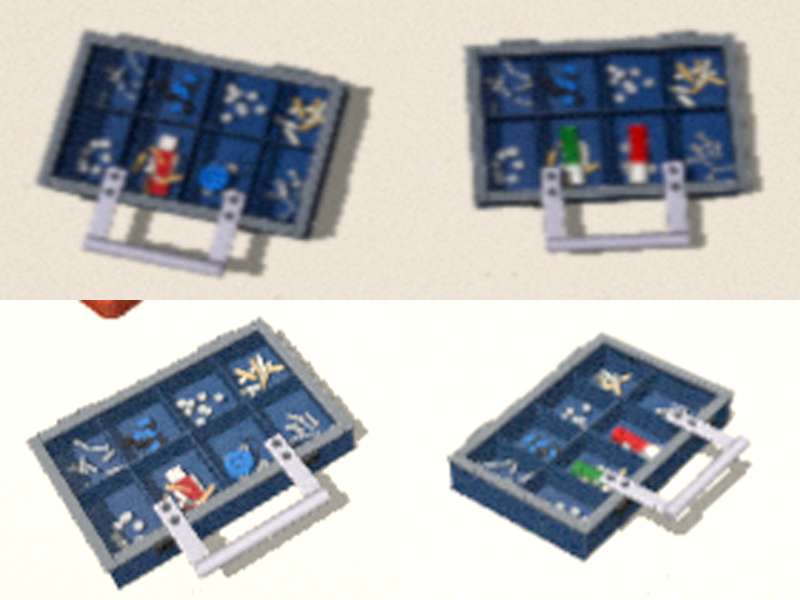

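```bash
cat > h.py <<'E'
import numpy as np
def ld(n):
    z=np.load(n); return {k:z[k] for k in z.files}
def onplane(c,uv,z):
    uv=np.atleast_2d(uv).astype(float)
    r=np.c_[(uv-c["K"][:2,2])/c["K"][0,0],np.ones(len(uv))]@c["R"]
    o=-c["R"].T@c["t"]
    return o+r*((z-o[2])/r[:,2])[:,None]
def proj(c,X):
    x=np.atleast_2d(X)@c["R"].T+c["t"]; x=x@c["K"].T; return x[:,:2]/x[:,2:]
E
python3 - <<'E'
from h import *
import cv2
for n,roi in (("top",(310,150,430,250)),("scene",(295,130,410,225))):
    c=ld(n+"0.npz"); hsv=cv2.cvtColor(c["p"],cv2.COLOR_RGB2HSV)
    x0,y0,x1,y1=roi
    m=np.zeros(hsv.shape[:2],np.uint8)
    # steel: lilac-ish light gray
    p=c["p"].astype(int)
    sub=p[y0:y1,x0:x1]
    mm=((sub[...,2]>sub[...,0]+2)&(sub.min(2)>110)).astype(np.uint8)
    m[y0:y1,x0:x1]=mm*255
    N,l,s,_=cv2.connectedComponentsWithStats(m)
    k=1+np.argmax(s[1:,4]); print(n,s[1:].tolist())
    cv2.imwrite(f"pics/m_{n}.png",cv2.resize(np.hstack([m[y0:y1,x0:x1],c["p"][y0:y1,x0:x1,1]]),None,fx=3,fy=3,interpolation=0))
    # blue/gray body outline
    b=((hsv[...,0]>95)&(hsv[...,0]<125)&(hsv[...,1]>60)).astype(np.uint8)
    b2=np.zeros_like(b); b2[y0:y1,x0:x1]=b[y0:y1,x0:x1]
    b2=cv2.morphologyEx(b2,cv2.MORPH_CLOSE,np.ones((7,7)))
    ct=max(cv2.findContours(b2,0,2)[0],key=cv2.contourArea); R=cv2.minAreaRect(ct); bp=cv2.boxPoints(R)
    print(R); print(onplane(c,bp,.042).round(3))
E
```

```text
Traceback (most recent call last):
ValueError: attempt to get argmax of an empty sequence
```

```bash
python3 - <<'E'
from h import *
import cv2
for n,roi in (("top",(310,150,430,250)),("scene",(295,130,410,225))):
    c=ld(n+"0.npz"); p=c["p"].astype(int)
    x0,y0,x1,y1=roi
    if n=="top":
        for v in range(228,244): print(v,p[v,375].tolist(),p[v,360].tolist())
    m=np.zeros(p.shape[:2],np.uint8)
    sub=p[y0:y1,x0:x1]
    m[y0:y1,x0:x1]=((sub[...,2]>sub[...,0]+3)&(sub.min(2)>75))*255
    N,l,s,_=cv2.connectedComponentsWithStats(m)
    print(n,[q for q in s[1:].tolist() if q[4]>20])
    cv2.imwrite(f"pics/m_{n}.png",cv2.resize(np.hstack([m[y0:y1,x0:x1],c["p"][y0:y1,x0:x1,1]]),None,fx=3,fy=3,interpolation=0))
    b=(sub[...,2]>sub[...,0]+10).astype(np.uint8)
    b2=np.zeros(p.shape[:2],np.uint8); b2[y0:y1,x0:x1]=b
    ct=max(cv2.findContours(b2,0,2)[0],key=cv2.contourArea); R=cv2.minAreaRect(ct); bp=cv2.boxPoints(R)
    print(R); print(onplane(c,bp,.042).round(3))
E
```

```text
228 [131, 126, 119] [73, 69, 66]
229 [132, 125, 119] [74, 71, 67]
230 [130, 127, 120] [75, 72, 69]
231 [130, 126, 120] [77, 74, 71]
232 [122, 118, 113] [76, 74, 72]
233 [96, 93, 95] [80, 78, 77]
234 [94, 92, 99] [83, 81, 88]
235 [102, 100, 111] [93, 90, 99]
236 [95, 93, 102] [103, 98, 110]
237 [84, 80, 86] [93, 93, 101]
238 [87, 84, 80] [85, 84, 85]
239 [120, 116, 108] [108, 104, 100]
240 [130, 124, 117] [126, 122, 116]
241 [132, 126, 119] [131, 126, 120]
242 [131, 126, 119] [131, 127, 119]
243 [131, 126, 119] [131, 127, 119]
top [[352, 209, 45, 29, 365]]
((371.1407470703125, 194.46337890625), (47.094608306884766, 77.58771514892578), 86.72950744628906)
[[ 0.603 -0.062  0.042]
 [ 0.612 -0.255  0.042]
 [ 0.493 -0.256  0.042]
 [ 0.485 -0.066  0.042]]
scene [[305, 142, 53, 65, 242], [379, 160, 9, 10, 21], [357, 173, 20, 18, 53]]
((347.1534118652344, 172.1291961669922), (39.83103942871094, 65.81592559814453), 43.9190788269043)
[[ 0.602 -0.069  0.042]
 [ 0.624 -0.288  0.042]
 [ 0.498 -0.249  0.042]
 [ 0.49  -0.047  0.042]]
```

View pics/m_top.png

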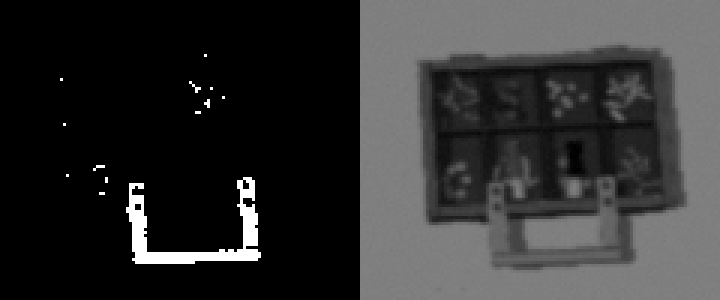

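View pics/m_scene.png

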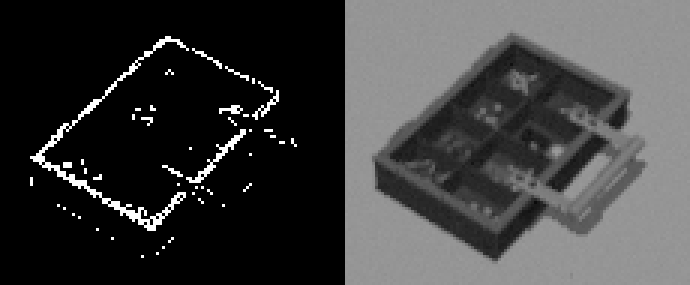

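```bash
python3 - <<'E'
from h import *
import cv2
c=ld("top0.npz"); p=c["p"].astype(int)
m=((p[...,2]>p[...,0]+1)&(p.min(2)>75)); 
v=np.arange(231,242)
pts=[]
for u in range(355,396):
    q=v[m[231:242,u]]; 
    if len(q)>2 and 360<u<390: pts.append((u,(q.min()+q.max())/2))
pts=np.array(pts); k,b=np.polyfit(pts[:,0],pts[:,1],1); print(k,b,len(pts),np.std(pts[:,1]-k*pts[:,0]-b))
cols=np.where(m[233:239,340:410].sum(0)>=2)[0]+340; print(cols.min(),cols.max())
u0,u1=cols.min()-.5,cols.max()+.5
E=onplane(c,[[u0,k*u0+b],[u1,k*u1+b]],.047); print(E.round(4),np.linalg.norm(E[0]-E[1]))
mid=E.mean(0); d=E[0]-E[1]; yaw=np.arctan2(-d[0],d[1]); print("bar mid",mid,"yaw deg",np.degrees(yaw))
# check depth
print("depth pt")
for u in (365,375,385):
    vv=int(round(k*u+b)); z=c["d"][vv,u]; X=c["R"].T@(np.r_[(np.array([u,vv])-c["K"][:2,2])/c["K"][0,0],1]*z-c["t"]); print(X.round(4))
s=ld("scene0.npz"); print("scene px of ends",proj(s,np.r_[E,[mid]]).round(1))
# predicted case corners
for yw in (yaw,):
    cx=np.array([np.cos(yw),np.sin(yw),0]);cy=np.array([-np.sin(yw),np.cos(yw),0])
    o=mid+.103*cx; o[2]=0
    C=np.array([o+a*.065*cx+bb*.1*cy+[0,0,.042] for a,bb in((1,1),(1,-1),(-1,-1),(-1,1))])
    print("origin",o,"corners",C.round(3).tolist())
    im={}
    out=[]
    for n,r in(("top",(300,140,440,260)),("scene",(285,125,425,245))):
        q=ld(n+"0.npz"); I=cv2.resize(q["p"][r[1]:r[3],r[0]:r[2],::-1],None,fx=2.8*1,fy=2.8)
        pp=(proj(q,np.r_[C,E])-np.array(r[:2])+.5)*2.8
        for a in range(4): cv2.line(I,*[tuple(np.int32(np.round(w)).tolist()) for w in(pp[a],pp[(a+1)%4])],(0,255,255),1)
        cv2.line(I,*[tuple(np.int32(np.round(w)).tolist()) for w in(pp[4],pp[5])],(0,0,255),1)
        out.append(I)
    cv2.imwrite("pics/chk.png",np.hstack(out))
E
```

```text
-0.046551724137931204 252.61206896551732 29 0.23871684329409146
354 396
[[ 0.4447 -0.113   0.047 ]
 [ 0.4482 -0.2169  0.047 ]] 0.10396056521944852
bar mid [ 0.44645493 -0.16495145  0.047     ] yaw deg 1.921753832988009
depth pt
[ 0.4443 -0.1403  0.051 ]
[ 0.4462 -0.1642  0.0529]
[ 0.4458 -0.1881  0.0534]
scene px of ends [[370.7 201.5]
 [393.7 176.7]
 [382.5 188.8]]
origin [ 0.549397   -0.16149738  0.        ] corners [[0.611, -0.059, 0.042], [0.618, -0.259, 0.042], [0.488, -0.264, 0.042], [0.481, -0.064, 0.042]]
```

View pics/chk.png

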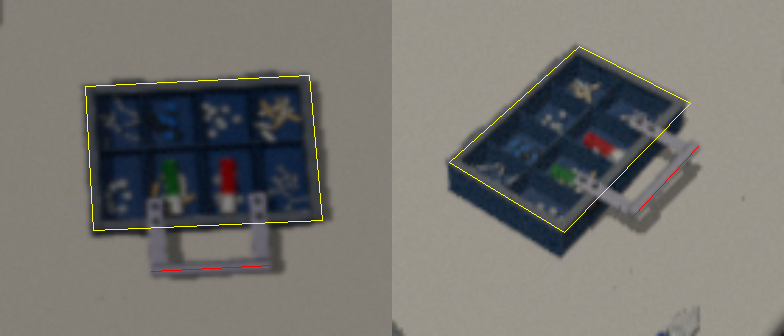

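send_rows(
  steps=[
    [[0.35,0.65,0],0.9],
    [[0.7,1.3,0],1.8],
    [[1.05,1.95,0],2.7],
    [[1.4,2.6,0],3.6],
    [[1.75,3.25,-0.1],4.4],
    [[2.1,3.9,-0.2],5.3],
    [[2.45,4.55,-0.3],6.2],
    [[2.8,5.2,-0.4],7.1],
    [[3.2,5.9,-0.5],8],
    [[3.55,6.55,-0.7],8.9],
    [[3.9,7.2,-0.9],9.8],
    [[4.25,7.9,-1.1],10.7],
    [[4.6,8.5,-1.3],11.5],
    [[4.95,9.15,-1.5],12.4],
    [[5.3,9.8,-1.7],13.3],
    [[5.65,10.45,-1.9],14.2],
    [[5.65,10.45,-1.9],14.2],
    [[5.65,10.45,-1.9],14.2],
    [[5.65,10.45,-1.9],14.2],
  ],
  gripper=0.67,
  force=25,
)

```text
time: 1.68
ee_pos: [0.4481, -0.1657, 0.1625]
eef_rot: [1.0, 0.016, -0.001, 0.0]
contact_force: [0.1, -0.6, 0.1]
gripper_width: 0.028
```

```bash
python3 - <<'E'
from cell import *
import cv2,numpy as np
s=read_state(); print(s["time"],s["ee_pos"],s["eef_rot"],s["gripper_width"],s["contact_force"],s["joints"].round(2))
m=camera_model("wrist"); p,d=get_image("wrist"); cv2.imwrite("pics/w1.png",p[:,:,::-1])
print(m); np.savez("w1.npz",p=p,d=d,K=m["intrinsics"],R=m["R"],t=m["t"])
p,d=get_image("scene"); cv2.imwrite("pics/s1.png",p[:,:,::-1])
E
```

```text
1.6833 [ 0.44806281 -0.16571369  0.16253734] [ 9.99871159e-01  1.60243892e-02 -9.40062110e-04  2.09285561e-05] 0.027965199298792223 [ 0.13779918 -0.59404974  0.07929077] [-0.38  0.33  2.01 -0.    0.81 -0.41]
{'intrinsics': array([[309.70691629,   0.        , 320.8409728 ],
       [  0.        , 309.70691629, 199.34522986],
       [  0.        ,   0.        ,   1.        ]]), 'R': array([[ 0.99945637,  0.03290881, -0.00199152],
       [ 0.03193593, -0.95136751,  0.30639838],
       [ 0.00818854, -0.30629541, -0.95190129]]), 't': array([-0.44188187, -0.1875272 ,  0.25144579])}
```

View pics/w1.png

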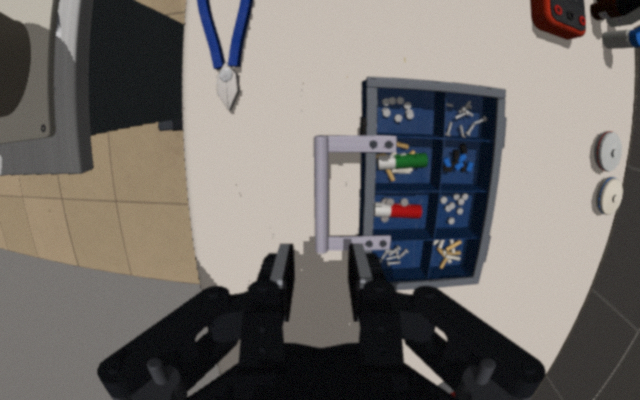

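View pics/s1.png

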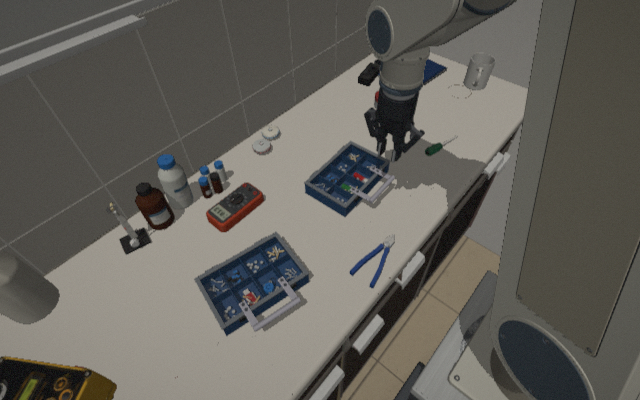

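```bash
cat >> h.py <<'E'
def fishplane(c,uv,z):
    uv=np.atleast_2d(uv).astype(float); e=(uv-c["K"][:2,2])/c["K"][0,0]
    th=np.linalg.norm(e,axis=1,keepdims=True); r=np.c_[np.sinc(th/np.pi)**1*e,np.cos(th)]@c["R"]
    o=-c["R"].T@c["t"]; return o+r*((z-o[2])/r[:,2])[:,None]
E
python3 - <<'E'
from h import *
c=ld("w1.npz"); p=c["p"].astype(int)
print(p[190,308:340].tolist())
m=(p[...,2]>p[...,0]+2)&(p.min(2)>60)
pts=[]
for v in range(133,253):
    q=np.where(m[v,312:333])[0]+312
    if v%8==0: print(v,q.min() if len(q) else 0,q.max() if len(q) else 0)
    if 155<v<235 and len(q)>5: pts.append(((q.min()+q.max())/2,v))
X=fishplane(c,pts,.045); k,b=np.polyfit(X[:,1],X[:,0],1); print("slope deg",-np.degrees(np.arctan(k)),"x at y=-.165",k*-.165+b,np.std(X[:,0]-k*X[:,1]-b))
for v in (134,136,138,248,250,252): print(v,m[v,315:331].sum(),fishplane(c,[[322.5,v]],.045).round(4))
# front edge of the lid frame and back
for uv in ((363,80),(505,92),(484,281)): print(uv,fishplane(c,[uv],.042).round(3))
E
```

```text
[[198, 188, 179], [195, 187, 179], [196, 187, 178], [198, 188, 178], [194, 186, 176], [178, 168, 161], [139, 133, 129], [119, 115, 121], [124, 122, 130], [140, 136, 146], [150, 144, 154], [153, 147, 160], [153, 148, 160], [157, 152, 164], [152, 146, 159], [148, 141, 152], [142, 138, 148], [132, 126, 135], [119, 112, 121], [105, 102, 107], [110, 105, 105], [146, 139, 129], [182, 172, 164], [193, 184, 175], [194, 187, 175], [195, 186, 176], [198, 191, 180], [198, 188, 178], [196, 187, 179], [198, 189, 179], [199, 190, 180], [197, 189, 179]]
136 0 0
144 315 332
152 316 327
160 315 326
168 316 326
176 316 326
184 316 326
192 316 326
200 316 327
208 316 327
216 316 326
224 317 326
232 317 327
240 316 332
248 316 332
slope deg 2.318621224564543 x at y=-.165 0.4479348225685146 0.00027303287765371894
134 0 [[ 0.4472 -0.1121  0.045 ]]
136 0 [[ 0.4473 -0.1137  0.045 ]]
138 14 [[ 0.4474 -0.1154  0.045 ]]
248 15 [[ 0.4508 -0.2137  0.045 ]]
250 9 [[ 0.4508 -0.2158  0.045 ]]
252 1 [[ 0.4509 -0.2178  0.045 ]]
(363, 80) [[ 0.478 -0.066  0.042]]
(505, 92) [[ 0.611 -0.061  0.042]]
(484, 281) [[ 0.627 -0.255  0.042]]
```

send_rows(
  steps=[
    [[0,0,-0.35],0],
    [[0,0,-0.7],0],
    [[0,0,-1.05],0],
    [[0,0,-1.4],0],
    [[0,0,-1.75],0],
    [[0,0,-2.1],0],
    [[0,0,-2.4],0],
    [[0,0,-2.65],0],
    [[0,0,-2.85],0],
    [[0,0,-3.0],0],
    [[0,0,-3.1],0],
    [[0,0,-3.1],0],
    [[0,0,-3.1],0],
  ],
)

```text
time: 2.87
ee_pos: [0.4481, -0.1666, 0.0389]
eef_rot: [1.0, 0.015, -0.001, 0.0]
contact_force: [0.4, 0.3, -0.1]
gripper_width: 0.0282
```

send_rows(
  steps=[
    [[0,0,0],0],
    [[0,0,0],0],
    [[0,0,0],0],
    [[0,0,0],0],
    [[0,0,0],0],
    [[0,0,0],0],
  ],
  gripper=1,
  force=25,
)

```text
time: 3.37
ee_pos: [0.4481, -0.1666, 0.0393]
eef_rot: [1.0, 0.015, -0.0, 0.0]
contact_force: [-3.7, -0.3, 5.4]
gripper_width: 0.011
```

```bash
python3 - <<'E'
from cell import *
import cv2,numpy as np
s=read_state(); print(s["time"],s["ee_pos"],s["eef_rot"],s["gripper_width"],s["contact_force"])
p,d=get_image("wrist"); cv2.imwrite("pics/w2.png",p[:,:,::-1])
P=s["ee_pos"]; u=np.array([np.cos(.037),np.sin(.037)])
r=.1702; a0=np.arctan2(.008,.17)
for k,th in enumerate(np.linspace(0,2.01,21)):
    dx=r*(np.cos(a0)-np.cos(a0+th)); dz=r*(np.sin(a0+th)-np.sin(a0))
    print(k,round(th,2),(np.r_[u*dx,dz]/.04).round(2).tolist())
E
```

```text
3.3667 [ 0.448079   -0.16663308  0.03933828] [ 9.99883056e-01  1.52838475e-02 -4.60368261e-04  2.55751036e-04] 0.011019313743429423 [-3.66196932 -0.32801763  5.3950649 ]
0 0.0 [0.0, 0.0, 0.0]
1 0.1 [0.04, 0.0, 0.43]
2 0.2 [0.13, 0.0, 0.84]
3 0.3 [0.25, 0.01, 1.25]
4 0.4 [0.42, 0.02, 1.65]
5 0.5 [0.62, 0.02, 2.02]
6 0.6 [0.86, 0.03, 2.38]
7 0.7 [1.14, 0.04, 2.7]
8 0.8 [1.44, 0.05, 3.0]
9 0.9 [1.78, 0.07, 3.26]
10 1.0 [2.14, 0.08, 3.5]
11 1.11 [2.52, 0.09, 3.69]
12 1.21 [2.92, 0.11, 3.84]
13 1.31 [3.33, 0.12, 3.95]
14 1.41 [3.75, 0.14, 4.03]
15 1.51 [4.18, 0.15, 4.05]
16 1.61 [4.61, 0.17, 4.04]
17 1.71 [5.03, 0.19, 3.98]
18 1.81 [5.44, 0.2, 3.88]
19 1.91 [5.85, 0.22, 3.74]
20 2.01 [6.23, 0.23, 3.56]
```

View pics/w2.png

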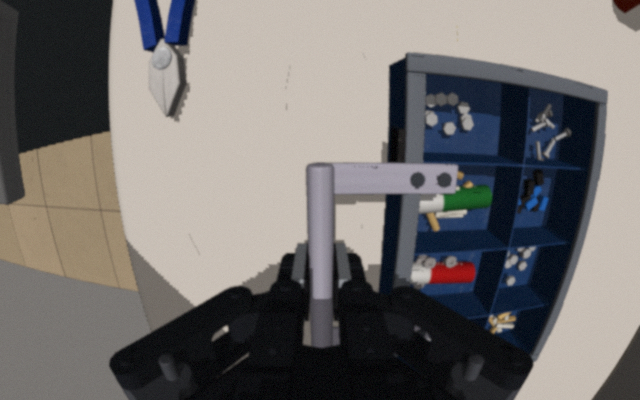

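send_rows(
  steps=[
    [[0,0,0.1],0],
    [[0.01,0,0.2],0],
    [[0.02,0,0.3],0],
    [[0.04,0,0.43],0],
    [[0.06,0,0.56],0],
    [[0.09,0,0.7],0],
    [[0.13,0,0.84],0],
    [[0.17,0,0.98],0],
    [[0.21,0.01,1.12],0],
    [[0.25,0.01,1.25],0],
    [[0.25,0.01,1.25],0],
  ],
)

```text
time: 4.33
ee_pos: [0.4579, -0.1662, 0.0903]
eef_rot: [1.0, 0.015, -0.001, 0.0]
contact_force: [-5.2, -1.1, 0.9]
gripper_width: 0.0107
```

```bash
cat > arc.py <<'E'
from cell import *
import numpy as np,sys
s=read_state(); P=s["ee_pos"]; u=np.array([np.cos(.037),np.sin(.037)])
print(s["time"],P,s["contact_force"].round(1),s["gripper_width"])
r=.1702; a0=np.arctan2(.008,.17); P0=np.array([.448079,-.16663,.03934])
dp=P-P0; x=.17-dp[:2]@u; z=dp[2]+.008; a=np.arctan2(z,x); print("theta",a-a0,"radius",np.hypot(x,z))
for th in np.linspace(float(sys.argv[1]),float(sys.argv[2]),int(sys.argv[3])):
    dx=r*(np.cos(a0)-np.cos(a0+th)); dz=r*(np.sin(a0+th)-np.sin(a0))
    t=P0+np.r_[u*dx,dz]-P
    print(round(th,2),(t/.04).round(2).tolist())
E
python3 arc.py .35 1.0 14
```

```text
4.3333 [ 0.45787209 -0.16620319  0.09030012] [-5.2 -1.1  0.9] 0.010717240986056493
theta 0.30563572029409963 radius 0.1707033665907694
0.35 [0.08, 0.0, 0.17]
0.4 [0.17, 0.0, 0.37]
0.45 [0.26, 0.01, 0.55]
0.5 [0.37, 0.01, 0.74]
0.55 [0.49, 0.02, 0.92]
0.6 [0.61, 0.02, 1.09]
0.65 [0.74, 0.03, 1.26]
0.7 [0.88, 0.03, 1.42]
0.75 [1.03, 0.04, 1.57]
0.8 [1.19, 0.04, 1.71]
0.85 [1.35, 0.05, 1.85]
0.9 [1.52, 0.05, 1.98]
0.95 [1.69, 0.06, 2.1]
1.0 [1.88, 0.07, 2.21]
```

Forces are small and the radius matches; continuing along the arc.

send_rows(
  steps=[
    [[0.08,0,0.17],0],
    [[0.17,0,0.37],0],
    [[0.26,0.01,0.55],0],
    [[0.37,0.01,0.74],0],
    [[0.49,0.02,0.92],0],
    [[0.61,0.02,1.09],0],
    [[0.74,0.03,1.26],0],
    [[0.88,0.03,1.42],0],
    [[1.03,0.04,1.57],0],
    [[1.19,0.04,1.71],0],
    [[1.35,0.05,1.85],0],
    [[1.52,0.05,1.98],0],
    [[1.69,0.06,2.1],0],
    [[1.88,0.07,2.21],0],
    [[1.88,0.07,2.21],0],
  ],
)

```text
time: 5.58
ee_pos: [0.5345, -0.1632, 0.1819]
eef_rot: [1.0, 0.015, 0.0, 0.0]
contact_force: [-9.2, 1.3, 14.0]
gripper_width: 0.0108
```

```bash
python3 arc.py 1.05 1.85 17; python3 - <<'E'
from cell import *
import cv2
p,d=get_image("scene"); cv2.imwrite("pics/s3.png",p[:,:,::-1])
E
```

```text
5.5833 [ 0.53451186 -0.16321593  0.18185879] [-9.2  1.3 14. ] 0.010766955076012987
theta 1.0172909285678908 radius 0.1721283128942947
1.05 [0.15, 0.0, 0.02]
1.1 [0.34, 0.01, 0.12]
1.15 [0.53, 0.01, 0.2]
1.2 [0.73, 0.02, 0.27]
1.25 [0.94, 0.03, 0.33]
1.3 [1.14, 0.04, 0.39]
1.35 [1.35, 0.04, 0.43]
1.4 [1.56, 0.05, 0.46]
1.45 [1.77, 0.06, 0.48]
1.5 [1.99, 0.07, 0.49]
1.55 [2.2, 0.08, 0.49]
1.6 [2.41, 0.08, 0.48]
1.65 [2.62, 0.09, 0.46]
1.7 [2.83, 0.1, 0.43]
1.75 [3.04, 0.11, 0.38]
1.8 [3.25, 0.11, 0.33]
1.85 [3.45, 0.12, 0.27]
```

View pics/s3.png

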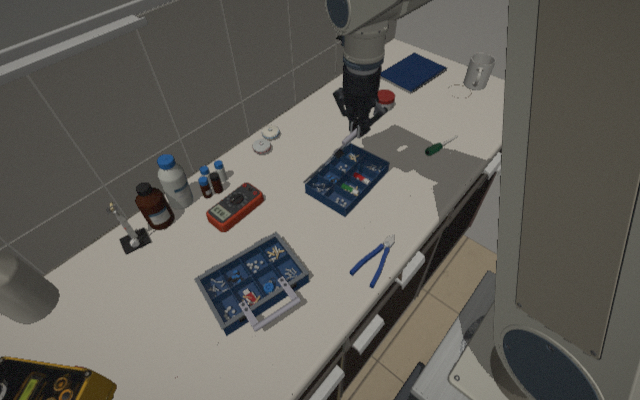

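send_rows(
  steps=[
    [[0.08,0,0.06],0],
    [[0.2,0,0.14],0],
    [[0.34,0.01,0.22],0],
    [[0.53,0.01,0.3],0],
    [[0.73,0.02,0.37],0],
    [[0.94,0.03,0.43],0],
    [[1.14,0.04,0.49],0],
    [[1.35,0.04,0.53],0],
    [[1.35,0.04,0.53],0],
  ],
)

```text
time: 6.38
ee_pos: [0.59, -0.1611, 0.2037]
eef_rot: [1.0, 0.016, 0.001, 0.0]
contact_force: [-0.5, 3.7, 2.5]
gripper_width: 0.0109
```

```bash
python3 arc.py 1.4 2.0 13
```

```text
6.3833 [ 0.58998161 -0.16111405  0.20374985] [-0.5  3.7  2.5] 0.01088692659975356
theta 1.3628279720192062 radius 0.1746671727749515
1.4 [0.17, -0.0, -0.09]
1.45 [0.39, 0.01, -0.07]
1.5 [0.6, 0.02, -0.06]
1.55 [0.81, 0.02, -0.06]
1.6 [1.02, 0.03, -0.07]
1.65 [1.24, 0.04, -0.09]
1.7 [1.45, 0.05, -0.12]
1.75 [1.65, 0.05, -0.16]
1.8 [1.86, 0.06, -0.22]
1.85 [2.06, 0.07, -0.28]
1.9 [2.26, 0.08, -0.35]
1.95 [2.46, 0.08, -0.44]
2.0 [2.65, 0.09, -0.53]
```

send_rows(
  steps=[
    [[0.08,0,0.02],0],
    [[0.17,0.01,0.04],0],
    [[0.39,0.02,0.06],0],
    [[0.6,0.03,0.07],0],
    [[0.81,0.04,0.07],0],
    [[1.02,0.05,0.06],0],
    [[1.24,0.06,0.04],0],
    [[1.45,0.07,0.01],0],
    [[1.65,0.08,-0.03],0],
    [[1.86,0.09,-0.09],0],
    [[1.86,0.09,-0.09],0],
  ],
)

```text
time: 7.3
ee_pos: [0.6664, -0.1579, 0.2]
eef_rot: [1.0, 0.016, 0.002, 0.001]
contact_force: [0.2, -1.9, 3.5]
gripper_width: 0.0108
```

```bash
python3 arc.py 1.8 2.1 7; python3 - <<'E'
from cell import *
import cv2
p,d=get_image("scene"); cv2.imwrite("pics/s4.png",cv2.resize(p[60:240,260:480,::-1],None,fx=3,fy=3))
E
```

```text
7.3 [ 0.66643109 -0.1578892   0.19997502] [ 0.2 -1.9  3.5] 0.01082464482351266
theta 1.8039597556263132 radius 0.17547803445889784
1.8 [-0.05, -0.02, -0.12]
1.85 [0.15, -0.01, -0.19]
1.9 [0.35, -0.0, -0.26]
1.95 [0.55, 0.0, -0.34]
2.0 [0.74, 0.01, -0.43]
2.05 [0.92, 0.02, -0.54]
2.1 [1.11, 0.02, -0.65]
```

View pics/s4.png

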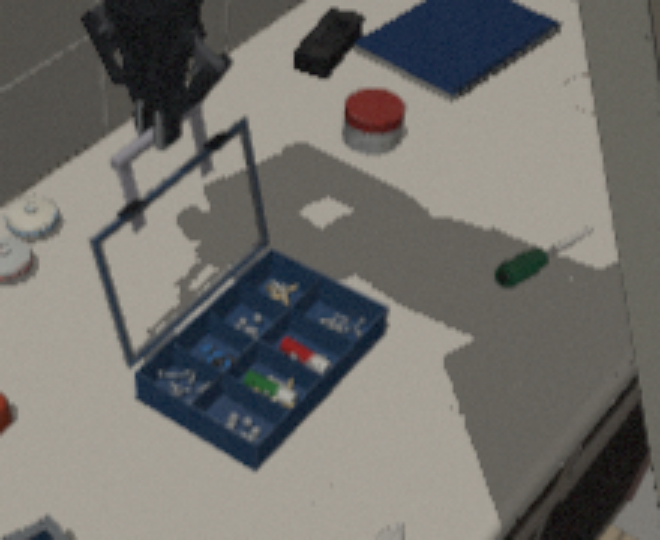

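send_rows(
  steps=[
    [[0.07,0,-0.03],0],
    [[0.15,0,-0.06],0],
    [[0.25,0,-0.1],0],
    [[0.35,0.01,-0.14],0],
    [[0.45,0.01,-0.18],0],
    [[0.55,0.01,-0.22],0],
    [[0.62,0.01,-0.25],0],
    [[0.68,0.02,-0.28],0],
    [[0.73,0.02,-0.3],0],
    [[0.76,0.02,-0.32],0],
    [[0.76,0.02,-0.32],0],
    [[0.76,0.02,-0.32],0],
  ],
)

```text
time: 8.35
ee_pos: [0.696, -0.1568, 0.187]
eef_rot: [1.0, 0.016, 0.002, 0.0]
contact_force: [0.4, 2.4, 1.3]
gripper_width: 0.0109
```

```bash
python3 arc.py 2.0 2.1 3
```

```text
8.35 [ 0.69603682 -0.15683886  0.1870438 ] [0.4 2.4 1.3] 0.010918033078712412
theta 1.9889518352812157 radius 0.17421579147905822
2.0 [-0.0, -0.02, -0.11]
2.05 [0.18, -0.01, -0.21]
2.1 [0.37, -0.0, -0.32]
```

send_rows(
  steps=[
    [[0.03,0,-0.02],0],
    [[0.06,0,-0.03],0],
    [[0.09,0,-0.05],0],
    [[0.12,0,-0.06],0],
    [[0.12,0,-0.06],0],
    [[0.12,0,-0.06],0],
  ],
)

```text
time: 8.85
ee_pos: [0.6979, -0.1568, 0.186]
eef_rot: [1.0, 0.016, -0.002, -0.0]
contact_force: [-14.8, 4.1, 17.2]
gripper_width: 0.0107
```

send_rows(
  steps=[
    [[0,0,0],0],
    [[-0.01,0,0],0],
    [[-0.01,0,0],0],
  ],
)

```text
time: 9.1
ee_pos: [0.6976, -0.1568, 0.1862]
eef_rot: [1.0, 0.016, -0.001, -0.0]
contact_force: [-0.4, 3.2, 5.5]
gripper_width: 0.0109
```

send_rows(
  steps=[
    [[0,0,0],0],
    [[0,0,0],0],
    [[0,0,0],0],
    [[0,0,0],0],
    [[0,0,0],0],
  ],
  gripper=0.68,
)

```text
time: 9.52
ee_pos: [0.6975, -0.157, 0.1858]
eef_rot: [1.0, 0.016, -0.002, -0.0]
contact_force: [0.0, 0.2, 0.1]
gripper_width: 0.0276
```

```bash
python3 - <<'E'
from cell import *
import cv2
s=read_state(); print(s["ee_pos"],s["contact_force"],s["gripper_width"])
p,d=get_image("wrist"); cv2.imwrite("pics/w5.png",p[:,:,::-1])
E
```

```text
[ 0.69747917 -0.15699062  0.18583283] [0.04294169 0.16089607 0.12238853] 0.027566371557529838
```

View pics/w5.png

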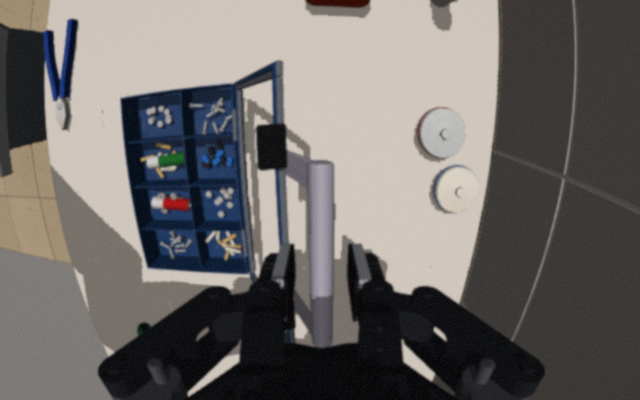

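Fingers are open either side of the bar, zero force, lid leaning past upright. Lifting straight up.

send_rows(
  steps=[
    [[0,0,0.15],0],
    [[0,0,0.35],0],
    [[0,0,0.6],0],
    [[0,0,0.9],0],
    [[0,0,1.2],0],
    [[0,0,1.5],0],
    [[0,0,1.8],0],
    [[0,0,2.1],0],
    [[0,0,2.4],0],
    [[0,0,2.4],0],
    [[0,0,2.4],0],
  ],
)

```text
time: 10.48
ee_pos: [0.6979, -0.157, 0.283]
eef_rot: [1.0, 0.016, -0.001, 0.0]
contact_force: [0.1, 0.1, -0.2]
gripper_width: 0.0274
```

```bash
python3 - <<'E'
from cell import *
import cv2,numpy as np
s=read_state(); print(s["time"],s["ee_pos"],s["contact_force"],s["gripper_width"])
p,d=get_image("scene"); cv2.imwrite("pics/s6.png",p[:,:,::-1])
p,d=get_image("wrist"); cv2.imwrite("pics/w6.png",p[:,:,::-1])
m=camera_model("wrist"); np.savez("w6.npz",p=p,d=d,K=m["intrinsics"],R=m["R"],t=m["t"])
E
```

```text
10.4833 [ 0.69790296 -0.15699076  0.28302756] [ 0.07553988  0.05296577 -0.16248071] 0.0274356248003786
```

View pics/s6.png

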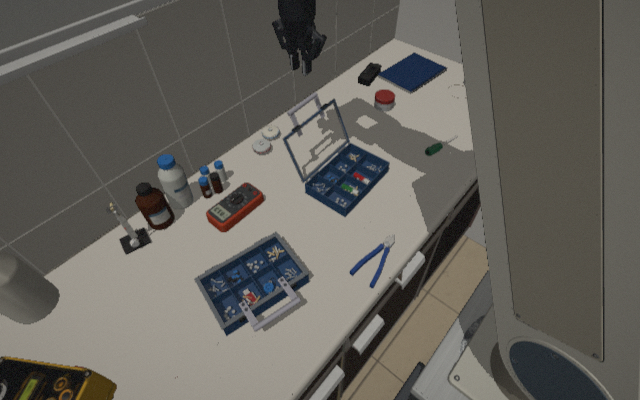

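View pics/w6.png

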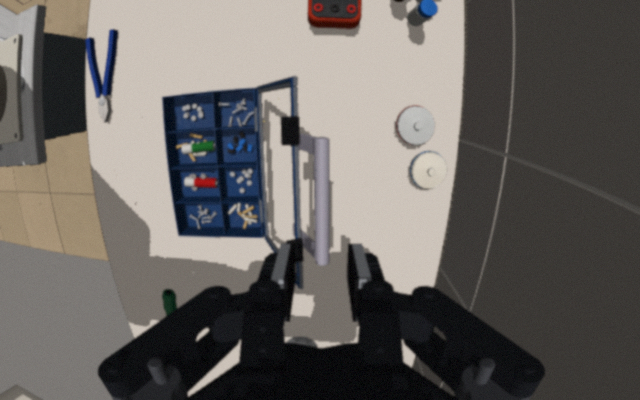

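```bash
python3 - <<'E'
from h import *
c=ld("w6.npz")
print(fishplane(c,[[321,140],[322,200],[322.5,255]],.187).round(4))
E
python3 -c "
from cell import *
print(finish_job(), read_state()['time'])"
```

```text
[[ 0.695  -0.1053  0.187 ]
 [ 0.6973 -0.1517  0.187 ]
 [ 0.6993 -0.1996  0.187 ]]
the job is handed in; nothing more can be done
the job is handed in; nothing more can be done
```

The case with the two batteries (green and red cells, the right-hand case from the robot) is open with its lid on the stop. The other case, with the memory stick and cap, is still shut. I handed the job in at about 10.5 s of the 38 s allowed.

- **Opening:** I took the pull with a 25 N grip and swung the lid round its hinge in small moves. At the end the force rose to about 23 N with the lid at about 2.0 rad, which I took as the stop. I eased off, opened the fingers and lifted straight up.
- **Last checks:** After release the tool force was about 0 N and the gripper hung clear above the lid. The wrist image put the bar at x of about 0.697 m, where I had predicted it at the stop, 0.697 m. That reading assumed the predicted bar height, so it is not an independent check of the angle. The scene image showed the lid leaning back and the other case shut.
- **Disagreement:** Partway up, the bar ran about 4 mm higher than my estimated arc and pushed back with about 17 N. I raised the path to match, and the force dropped to a few newtons until the stop.

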